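Rock the tight V-block out of a guarded tin turner and hold it clear

TASK

The blue V-block of the tin turner has to come out so that I can wipe its slot: slide the clear guard fully open and leave it open, take the block by the square grip on its top, and work its tight tongue loose by rocking it from side to side along the slot, a little higher each time. The turner only stands on its rubber feet, so do not yank or pull straight: the turner must stay down on the bench where it is, and the tins, lid and tweezers round it must stay where they are. Finish with the block in the gripper, upright and still, just clear above its slot (about 1 to 4 cm of daylight under the tongue), and keep holding it.

Things in the scene. Friction and masses are not known exactly. Their poses are not given: they have to be found in the camera images.
- unit: tin turner: grey box with aluminium rails, 168 (x) by 284 (y) by 98 mm high, 2.2 kg, loose on rubber feet. Origin: middle of its underside; x from its front (knob, buttons) to its back, y along its length, z up. y > 0: closed drive housing; y < 0: open-topped bay, 154 by 138 mm inside, deck at z = 34 mm, walls and guard rails up to 98 mm. Tips up if its bay is pulled upward with about 15 N
- guard (a joint): travel (m) of the clear flat guard along the turner's +y: 0 shut over the bay (starts at 0 to 0.03), 0.136 fully open at its stop, over the drive housing. 2 N of friction; stays where it is left. Panel 147 (x) by 134 (y) mm, z = 88 to 94 mm above the turner's underside
- guard_handle (a point): point in the upright black handle in the middle of the guard, 112 mm above the turner's underside; the handle is 48 mm (turner's x) by 14 mm (turner's y), z = 95 to 127 mm; it moves with the guard
- vblock: blue V-block with steel tongue, 0.11 to 0.2 kg. Origin: middle of the tongue's underside, 12 mm above the turner's underside when seated; axes parallel to the turner's then. Tongue 12 mm thick (x), 60 mm long (y; 36 mm at its foot), z = 0 to 28 mm; blue body z = 28 to 44 mm, 84 mm long (y), V to -x; square grip 22 (x) by 26 (y) mm over the tongue, z = 44 to 71 mm
- vblock_grip (a point): point in the block's grip, on its axis, 60 mm above the tongue's underside. To rock: tilt about the block's x, 0.1 to 0.2 rad either way, about a point between the noses (24 mm above the turner's underside); takes 0.5 to 0.8 N m. Raised 2 to 3 mm a swing it climbs; past the noses at 13 mm up, out of the slot at 22 mm. Seated, the body stops on the deck at 0.14 rad
- slot_mouth (a point): middle of the slot's mouth in the deck, 34 mm above the turner's underside. Slot 15 mm wide (x), 74 mm long (y), 22 mm deep. 10 mm below the mouth, at y = -13 and +13 mm from its middle, a spring plunger and a fixed nose pinch the tongue: dry friction about 16 N at each of the two, 32 N in all, so a straight pull lifts the turner
- tin_12: bystander: open balm tin in a bamboo sleeve, 70 mm across, 31 mm high; origin: middle of its underside
- tin_25: bystander: open balm tin in a bamboo sleeve, 70 mm across, 31 mm high; origin: middle of its underside
- tin_30: bystander: open balm tin in a bamboo sleeve, 70 mm across, 31 mm high; origin: middle of its underside
- tin_31: bystander: open balm tin in a bamboo sleeve, 70 mm across, 31 mm high; origin: middle of its underside
- tweezers: bystander: steel tweezers, 132 mm long (its y), lying on the bench; origin under their middle
- lid_1: bystander: bamboo lid lying liner up, 71 mm across, 17 mm high; origin: middle of its underside

How it is judged (in metres and radians):
On the way, in this order (a step that is already met when the one before it is completed fails the run):
1. the guard is slid fully open (value of joint guard above 0.125 m), for 0.2 s.
2. the block is rocked over to one side in its slot, the turner standing (angle between the z axis of vblock and the z axis of unit, either way round above 0.04 rad and z of vblock in the frame of unit below 0.03 m).
3. and back again through upright, still in the slot but risen from its seat (angle between the z axis of vblock and the z axis of unit, either way round below 0.025 rad and z of vblock in the frame of unit between 0.0135 and 0.034 m).
4. the tongue is out of the slot (z of vblock in the frame of unit above 0.038 m), for 0.2 s.
At the end, for the whole second after the job is handed in: Block held by the fingers within 30 mm over its slot, tongue 5 to 50 mm above the slot's mouth, upright within 0.2 rad, still, touching nothing of the turner; guard open 0.12 m or more; turner flat on its feet within 40 mm of its start (z of vblock in the frame of unit between 0.039 and 0.084 m and horizontal distance between vblock and slot_mouth below 0.03 m and angle between vblock's own z axis and vertical below 0.2 rad and contact force between vblock and the fingers above 1 N and contact force between vblock and unit below 0.1 N and linear speed of vblock below 0.03 m/s and value of joint guard above 0.12 m and height (world z) of unit below 0.004 m and angle between unit's own z axis and vertical below 0.03 rad and distance of unit from where it was at the start of the episode below 0.04 m); the arm keeps its last pose, push and grip.
It fails at once if the turner is lifted or tipped off its feet (height (world z) of unit above 0.005 m or angle between unit's own z axis and vertical above 0.03 rad).
It fails at once if the turner is shoved away (distance of unit from where it was at the start of the episode above 0.05 m).
It fails at once if the block is yanked while its tongue is in the slot (linear speed of vblock above 0.2 m/s and z of vblock in the frame of unit below 0.034 m).
It fails at once if a tin, the lid or the tweezers round the turner are knocked away (distance of any of tin_12, tin_25, tin_30, tin_31, tweezers, lid_1 from where it was at the start of the episode above 0.03 m).
It also fails if it takes over 48 s, if anything falls off the work surface, if the arm or the gripper's body presses on something with over 40 N, if the wrist force passes 120 N, or if a joint passes its speed limit or range.

ROBOT

A 6-joint arm with a two-finger parallel gripper is mounted at the origin on a cart in front of the work surface, level with it; the furniture and walls round the work are solid. World frame = base frame: x ahead of the robot, y to its left, z up, the work surface at z = 0. Lengths are in m, angles in degrees, forces in N, time in s.
With the tool pointing down it reaches from about 0.225 to 0.725 m from the base axis. Payload 3.1 kg.
Tool frame: the origin (TCP) lies at the very end of the fingers, on their centre line; the grasp point (between the pads) lies 19 mm behind it (env.grasp_offset is the distance from the TCP to the grasp point, in m); z points along the fingers, y is the line along which they close (so a half turn about z gives the same grasp; the last joint's range is limited). The gripper opens to 85 mm and grips with 20 to 120 N. Pads are 22 mm wide; open, the fingers measure 114 mm over their backs; the gripper's body (76 mm by 85 mm) begins 54 mm behind the grasp point. The pads swing forward as they close: fully open they stand 13 mm farther back than shut.
Start: joints at [-81.406, 2.75, 5.684, 92.934, 0, 82.678], TCP at [0.144, -0.505, 0.231] pointing down, gripper open.
Joint ranges: [-166.93, 166.93], [-56.73, 111.36], [-69.38, 81.34], [-121.58, 131.49], [-85.45, 84.26], [-180, 180]. Speed limits (degrees/s): [159.86, 159.86, 180, 180, 180, 180].

INTERFACE

Orientations are given as a 3x3 rotation matrix whose columns are the frame's x, y, z axes.
In Python, from station import sensors, viewer, order, env gives the robot as it stands.
- The arm moves only by the shell command python3 -m pendant 'ROWS' [FORCE]. ROWS is JSON, a list of rows, each an object with "slide": the shift along the tool's x, y, z normalised to -1 to 1, where 1 is 0.5 m, a list of three; "twist": the turn, a rotation vector about the tool's x, y, z normalised to -1 to 1, where 1 is 360 degrees, a list of three; "fingers": the opening, from -1 (shut) to 1 (fully open), so that 0 is half open. A call has 1 to 12 rows; each row is the pose to reach, as a shift and turn from the pose commanded when the call began, along the tool's axes at that moment, turning the shorter way round; what a row does not reach only later rows make up. A row lasts 1/8 s, in which the tool goes at most 62.5 mm and 10.7 degrees, less where a joint would pass 70% of its speed; a pose out of reach is approached as far as the arm can. A call with a number of a shift or a turn outside -1 to 1 is refused whole. A call with a gripper value outside its range is refused whole. The fingers move at their own pace and stop on an object; FORCE is the grip in N (left out, the last holds). Time passes only in rows, so rows that repeat a pose let the fingers close. It gives the time, the measured TCP pose, the force, the opening and the grip force at its end, in the units of the state.
- sensors.read_state(): the state, without advancing time (a new reading comes with each control period).
- viewer.capture(name): name is "scene" or "top" or "wrist"; returns (picture, depth): 384x512x3 uint8, red, green, blue; 384x512 float32, m along the optical axis (not along the pixel's ray), 0 where there is no reading.
- viewer.get_calibration(name): a dict with "intrinsics" (3x3 intrinsics, pixels), "cam_to_world" (4x4, takes a point from camera to world coordinates). Camera axes: x right, y down, z forward; pixel columns grow to the right and rows downward; lengths in m; the calibration is good to about 2 mm. A picture is of the moment at which its call begins: read the wrist's pose just before it. get_calibration takes no time and is no camera call; for the wrist camera it gives the pose at the moment of the call.
- order.finish_job(): hands the job in; it is judged then, once.
The state is a dict: "clock": time; "joint_positions": joint angles; "qd": joint speeds; "joint_efforts": joint torques, N m; "tcp_pos": TCP position; "eef_rot": TCP orientation; "ft_force": force on the tool from outside, world axes, zero at the start; "wrist_torque": the same for the moment, N m; "finger_gap": opening from 0.0 (shut) to 1.0 (fully open); "finger_force": force on a finger pad.
Only numpy, scipy, OpenCV 4.12 (cv2) and the standard library are available. Lean on these libraries where they do the work, as an engineer would, in place of code of your own. Each camera call takes 0.05 s, during which the arm holds its last target. There are 200 camera calls.

## Working session

There is one attempt and no reset: what is moved stays moved. The work goes in short steps, Python scripts to look and compute and a shell command to move; the robot and the scene stay as the last step left them, time stands still between calls to the robot, and variables do not carry over. Pictures are saved under pics/ and viewed, at most 10 in all, crops included, and the job is handed in when it is done.

```bash
mkdir -p pics; ls
python3 - <<'E'
from station import sensors, viewer, order, env
import cv2, numpy as np
s=sensors.read_state(); print(s)
for n in ("scene","top"):
    p,d=viewer.capture(n); cv2.imwrite(f"pics/{n}0.png",p[:,:,::-1]); np.save(f"pics/{n}0.npy",d)
    c=viewer.get_calibration(n); print(n,c)
print(env.grasp_offset)
a=cv2.imread("pics/scene0.png")
E
```

```text
pics
{'clock': 0.0, 'joint_positions': array([-8.14047896e+01,  2.79371736e+00,  5.59101935e+00,  9.29336056e+01,
       -1.29319838e-03,  8.26780115e+01]), 'qd': array([ 0.0470318 , -0.01851325, -0.05524294, -0.01475913, -0.01691347,
       -0.01101376]), 'joint_efforts': array([-4.55113523e-04, -3.38776052e+01,  3.20017111e+01,  2.00211728e-02,
       -2.93000121e-04, -1.63830901e-06]), 'tcp_pos': array([ 0.14387202, -0.50426184,  0.23010449]), 'eef_rot': array([[ 9.61659076e-01,  2.74247479e-01, -3.77856600e-04],
       [ 2.74247595e-01, -9.61656248e-01,  2.34885221e-03],
       [ 2.80798635e-04, -2.36242131e-03, -9.99997170e-01]]), 'ft_force': array([ 0.38190397, -0.3111947 , -0.10645186]), 'wrist_torque': array([ 0.03447967, -0.01983349, -0.00849118]), 'finger_force': 0.0, 'finger_gap': 0.996929890442585}
scene {'intrinsics': array([[385.35943715,   0.        , 258.26540495],
       [  0.        , 385.35943715, 187.78284275],
       [  0.        ,   0.        ,   1.        ]]), 'cam_to_world': array([[-0.8213801 , -0.26613659,  0.50448593,  0.07329244],
       [-0.57037738,  0.38000359, -0.72819428,  0.76015891],
       [ 0.00209268, -0.88587165, -0.46392568,  0.53264776],
       [ 0.        ,  0.        ,  0.        ,  1.        ]])}
top {'intrinsics': array([[390.49700498,   0.        , 255.6471263 ],
       [  0.        , 390.49700498, 190.00167329],
       [  0.        ,   0.        ,   1.        ]]), 'cam_to_world': array([[ 0.00469985, -0.9965485 ,  0.08287938,  0.49103248],
       [-0.99978669, -0.00301582,  0.0204325 ,  0.06537846],
       [-0.02011203, -0.08295773, -0.9963501 ,  1.16382333],
       [ 0.        ,  0.        ,  0.        ,  1.        ]])}
0.0187
```

View pics/top0.png

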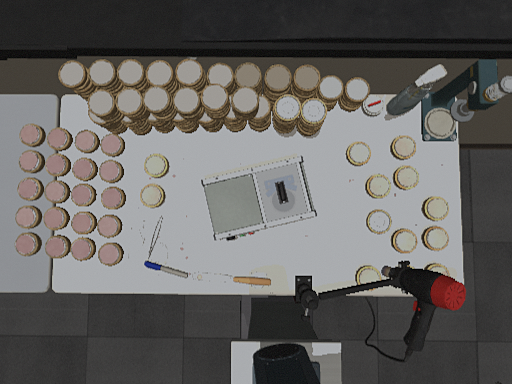

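View pics/scene0.png

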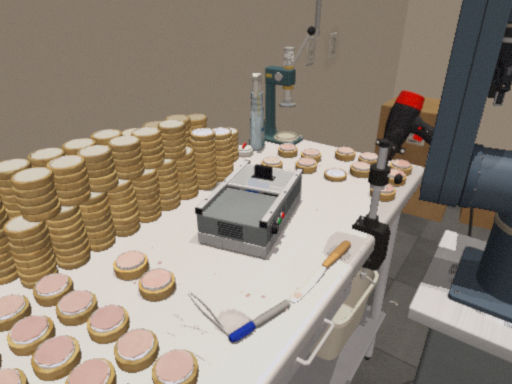

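```bash
cat > h.py <<'E'
import numpy as np, cv2
from station import sensors, viewer
def pts(d,c):
    K=c["intrinsics"];T=c["cam_to_world"]
    v,u=np.mgrid[:d.shape[0],:d.shape[1]]
    P=np.stack([(u-K[0,2])/K[0,0]*d,(v-K[1,2])/K[1,1]*d,d],-1)
    return P@T[:3,:3].T+T[:3,3]
def ray(n,u,v,z,c=None):
    "point of pixel u,v at world height z"
    c=c or viewer.get_calibration(n);K=c["intrinsics"];T=c["cam_to_world"]
    r=T[:3,:3]@np.array([(u-K[0,2])/K[0,0],(v-K[1,2])/K[1,1],1]);t=T[:3,3]
    return t+r*(z-t[2])/r[2]
E
python3 - <<'E'
from h import *
d=np.load("pics/top0.npy");P=pts(d,viewer.get_calibration("top"));P[d==0]=np.nan
z=P[...,2]
for u,v in [(282,365),(305,297),(345,293),(390,285),(404,268),(450,295),(405,340),(420,320),(233,207),(281,190),(230,210),(311,213),(447,335),(470,330)]: print((u,v),P[v,u].round(3))
np.set_printoptions(linewidth=250)
print("high obstacle grid cm; rows v"); 
for v in range(90,384,12): print(v,np.nan_to_num(z[v,180:512:10]*100,nan=-1).round().astype(int))
# unit rough: depth points 0.08<z<0.14
m=(z>.07)&(z<.135); m[:150]=0;m[245:]=0;m[:,:195]=0;m[:,325:]=0
q=P[m];print(len(q),cv2.minAreaRect(q[:,:2].astype(np.float32)*1000))
p=cv2.imread("pics/top0.png")[145:255,190:330]
cv2.imwrite("pics/c1.png",cv2.resize(p,None,fx=5.5,fy=5.5,interpolation=cv2.INTER_CUBIC)[:600])
E
```

```text
(282, 365) [0.194 0.026 0.317]
(305, 297) [ 0.307 -0.038  0.172]
(345, 293) [ 0.315 -0.14   0.159]
(390, 285) [ 0.335 -0.255  0.153]
(404, 268) [ 0.376 -0.295  0.142]
(450, 295) [ 0.332 -0.351  0.269]
(405, 340) [ 0.198 -0.291  0.146]
(420, 320) [ 0.259 -0.313  0.192]
(233, 207) [0.533 0.15  0.083]
(281, 190) [0.577 0.019 0.128]
(230, 210) [0.525 0.158 0.085]
(311, 213) [ 0.517 -0.063  0.099]
(447, 335) [-0.077 -0.874 -0.906]
(470, 330) [-0.048 -0.984 -0.892]
high obstacle grid cm; rows v
90 [23 22 17 22 22 17 22 22 15 20 21 10 18 19 12 12 12 10 10 -1 -1 -1 -1 21 20  0  7 12 13 24 27 30 34 34]
102 [ 22  22  22  22  22  14  22  22  14  10  17  17  10  15  16  10   3   9  10   3   4   4   9  12   0   1   4   2  15  23  27  28 -13 -13]
114 [ 20  22  17  19  19  13  21  20  14  10  17  17  15  15  15   0   0   0   0   2   0   1   2   0   0   3   2  15  16  15 -27 -27 -27 -28]
126 [  9   8   0  10   4   7   5   3   7   0  10  10   8  13  10   0   0   0   0   0   0   0   0   0   0   2   3   2 -46 -45 -45 -45 -45 -45]
138 [  0   0   0   0   0   0   0   0   0   0   0   0   0   0   0   0   0 
[... 2314 characters left out ...]
1 -90 -89 -90 -90 -90 -89]
342 [ -1 -90 -91 -89 -90 -90   0   0   0   0   0   0  -1   0   0   0 -89 -90 -90 -90 -89 -90 -90  16  17 -89 -89 -89 -90 -89 -88 -90 -90 -89]
354 [-90 -89 -90 -90 -89 -90   0   0  23  24  25  26  26   0   0   0   0 -90 -89 -90 -90 -90 -89  14 -90 -90 -89 -89 -90 -90 -90 -90 -91 -89]
366 [-91 -90 -89 -90 -90 -90   0   0  30  31  32  33  34  34   0   0   0 -90 -90 -90 -90 -90 -89 -90 -90 -90 -90 -90 -89 -89 -90 -89 -90 -89]
378 [-90 -89 -90 -90 -91 -90   0   0  37  37  38  39  39  40   0   0   0 -91 -90 -90 -90 -90 -89 -89 -90 -90 -91 -90 -90 -90 -89 -90 -90 -88]
6309 ((553.1951904296875, 79.16931915283203), (179.3007354736328, 286.3064880371094), 13.782247543334961)
```

View pics/c1.png

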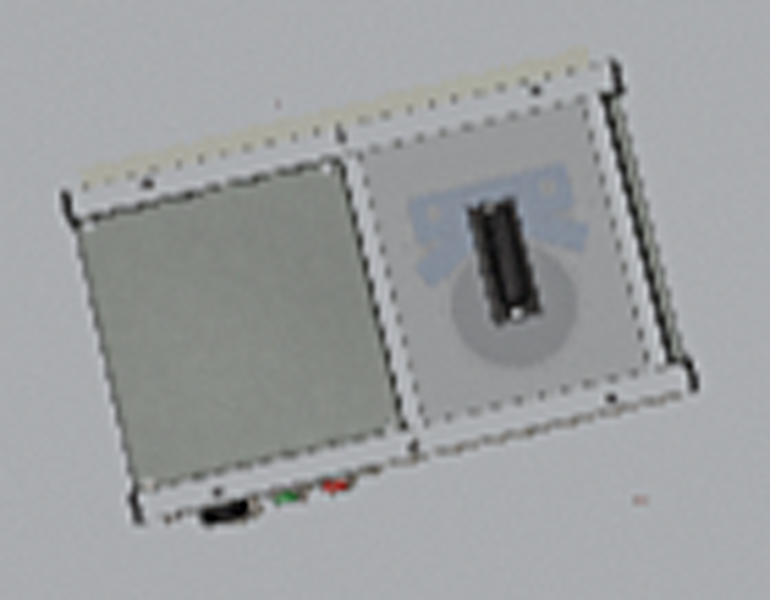

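```bash
cat >> h.py <<'E'
def tri(obs):
    "obs: list of (calib,u,v): least-squares point"
    A=np.zeros((3,3));b=np.zeros(3)
    for c,u,v in obs:
        K=c["intrinsics"];T=c["cam_to_world"];r=T[:3,:3]@np.array([(u-K[0,2])/K[0,0],(v-K[1,2])/K[1,1],1]);r/=np.linalg.norm(r)
        M=np.eye(3)-np.outer(r,r);A+=M;b+=M@T[:3,3]
    return np.linalg.solve(A,b)
def slide(target):
    "normalised slide of TCP target (world), from measured pose"
    s=sensors.read_state();return (s["eef_rot"].T@(np.array(target)-s["tcp_pos"])/0.5).round(4)
E
python3 - <<'E'
from h import *
ct,cs=viewer.get_calibration("top"),viewer.get_calibration("scene")
d=np.load("pics/top0.npy");P=pts(d,ct);z=P[...,2]
m=np.zeros(z.shape,bool);m[175:215,265:300]=1;m&=z>.115
print("handle top",m.sum(),P[m].mean(0),P[m].min(0),P[m].max(0),cv2.minAreaRect(P[m][:,:2].astype(np.float32)*1000))
ds=np.load("pics/scene0.npy");Q=pts(ds,cs);print(Q[168:182:3,263].round(3))
# rails: fit
m=(z>.09)&(z<.108);m[:150]=0;m[245:]=0;m[:,:195]=0;m[:,325:]=0
a=np.deg2rad(13.8);R=np.array([[np.cos(a),np.sin(a)],[-np.sin(a),np.cos(a)]])
for deg in (12,12.5,13,13.5,14,14.5,15):
    a=np.deg2rad(deg);R=np.array([[np.cos(a),np.sin(a)],[-np.sin(a),np.cos(a)]]);q=P[m][:,:2]@R.T
    print(deg,np.percentile(q,[.5,99.5],axis=0).round(4).ravel())
for u,v,n in[(65,190,'bl'),(615,65,'br'),(690,385,'fr'),(138,518,'fl')]: print(n,ray("top",190+u/5.5,145+v/5.5,.098).round(4))
print(slide([.144,-.504,.40]),slide([.56,.03,.40]))
s=cv2.imread("pics/scene0.png")[150:260,190:320]
cv2.imwrite("pics/c2.png",cv2.resize(s,None,fx=5,fy=5,interpolation=cv2.INTER_CUBIC))
E
python3 -m pendant '[{"slide":[0,0,-0.1],"twist":[0,0,0],"fingers":1},{"slide":[0,0,-0.2],"twist":[0,0,0],"fingers":1},{"slide":[0,0,-0.34],"twist":[0,0,0],"fingers":1},{"slide":[0,0,-0.34],"twist":[0,0,0],"fingers":1}]'
```

```text
handle top 97 [0.57065671 0.01939202 0.15921654] [0.49103248 0.00848284 0.11590993] [0.5963501  0.06537846 1.16382333] ((539.2045288085938, 30.644554138183594), (31.39289093017578, 114.55315399169922), 69.5323715209961)
[[0.572 0.02  0.122]
 [0.57  0.022 0.115]
 [0.572 0.02  0.105]
 [0.571 0.021 0.097]
 [0.565 0.029 0.093]]
12 [ 0.4773 -0.1761  0.6479  0.1014]
12.5 [ 0.4777 -0.1815  0.6467  0.0964]
13 [ 0.478  -0.1866  0.6457  0.0921]
13.5 [ 0.4779 -0.1912  0.645   0.0869]
14 [ 0.4774 -0.1958  0.6446  0.0821]
14.5 [ 0.4763 -0.2011  0.6446  0.0772]
15 [ 0.4751 -0.2055  0.6448  0.0721]
bl [0.6081 0.2356 0.098 ]
br [ 0.6717 -0.0394  0.098 ]
fr [ 0.512  -0.0756  0.098 ]
fl [0.4453 0.1968 0.098 ]
[ 0.0005 -0.0013 -0.3396] [ 1.0935 -0.8002 -0.3376]
clock: 0.6
tcp_pos: [0.1441, -0.5058, 0.4066]
eef_rot: [[0.962, 0.274, 0.001], [0.274, -0.962, -0.009], [-0.001, 0.009, -1.0]]
ft_force: [0.4, -0.0, 0.4]
finger_gap: 0.999
finger_force: 0.0
```

View pics/c2.png

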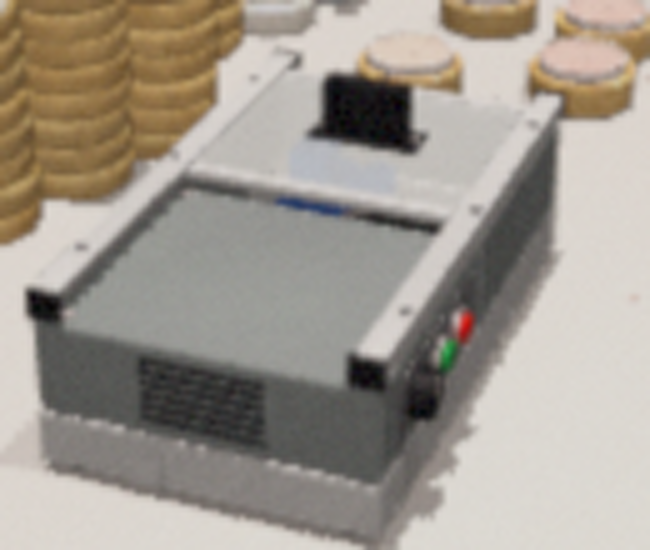

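Run:
```python
from h import *
ct,cs=viewer.get_calibration("top"),viewer.get_calibration("scene")
print("handle tri",tri([(ct,281.8,191.9),(cs,190+368/5,150+82/5)]))
d=np.load("pics/top0.npy");P=pts(d,ct);z=P[...,2]
m=np.zeros(z.shape,bool);m[175:215,265:300]=1;m&=(z>.115)&(z<.14)&(d>0)
print(m.sum(),P[m].mean(0),cv2.minAreaRect(P[m][:,:2].astype(np.float32)*1000))
p=ray("top",281.8,191.9,.127);print(p,ray("scene",263.6,166.4,.127))
a=np.deg2rad(13.6);ux=np.array([np.cos(a),np.sin(a)]);uy=np.array([-ux[1],ux[0]])
print("in unit",(p[:2]-[.5593,.0796])@ux,(p[:2]-[.5593,.0796])@uy)
print(slide([.45,-.3,.41]),slide([p[0],p[1],.40]))
```

```text
handle tri [0.57228707 0.01678954 0.12538957]
94 [0.57319791 0.01792437 0.12715462] ((573.674560546875, 17.724302291870117), (47.190372467041016, 13.810636520385742), 12.906271934509277)
[0.57242179 0.01703164 0.127     ] [0.57003938 0.01958505 0.127     ]
in unit -0.001958585111877227 -0.06389949046238896
[ 0.7012 -0.228  -0.0096] [ 1.1106 -0.7707  0.005 ]
```

```bash
python3 -m pendant '[{"slide":[0.1,-0.07,0],"twist":[0,0,0],"fingers":1},{"slide":[0.2,-0.14,0],"twist":[0,0,0],"fingers":1},{"slide":[0.3,-0.21,0],"twist":[0,0,0],"fingers":1},{"slide":[0.4,-0.28,0],"twist":[0,0,0],"fingers":1},{"slide":[0.5,-0.35,0],"twist":[0,0,0],"fingers":1},{"slide":[0.6,-0.42,0],"twist":[0,0,0],"fingers":1},{"slide":[0.7,-0.49,0],"twist":[0,0,0],"fingers":1},{"slide":[0.8,-0.56,0],"twist":[0,0,0.007],"fingers":1},{"slide":[0.9,-0.63,0.1],"twist":[0,0,0.007],"fingers":0.3},{"slide":[0.98,-0.69,0.2],"twist":[0,0,0.007],"fingers":0.3},{"slide":[0.98,-0.69,0.2],"twist":[0,0,0.007],"fingers":0.3}]' 20
python3 - <<'E'
from h import *
c=viewer.get_calibration("wrist");print(c["cam_to_world"].round(3),c["intrinsics"][0,0])
p,d=viewer.capture("wrist");cv2.imwrite("pics/w1.png",p[:,:,::-1]);np.save("pics/w1.npy",d)
print(slide([.573,.0175,.20]),slide([.573,.0175,.102]))
E
```

```text
clock: 1.98
tcp_pos: [0.5198, -0.0365, 0.2962]
eef_rot: [[0.972, 0.234, -0.008], [0.234, -0.972, 0.002], [-0.007, -0.003, -1.0]]
ft_force: [-0.3, -0.8, 0.1]
finger_gap: 0.647
finger_force: 0.0
[[ 0.234 -0.937 -0.258  0.585]
 [-0.972 -0.227 -0.059 -0.022]
 [-0.004  0.265 -0.964  0.438]
 [ 0.     0.     0.     1.   ]] 307.6924351449966
[ 0.1295 -0.0776  0.1897] [ 0.131  -0.0766  0.3857]
```

View pics/w1.png

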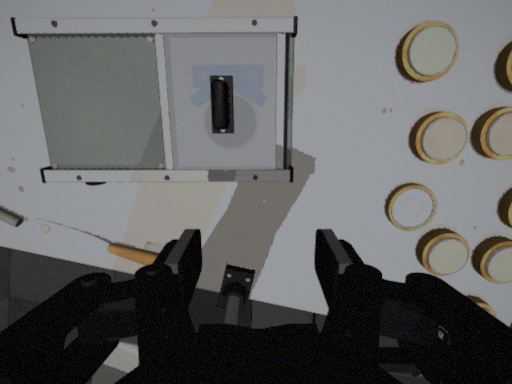

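```bash
python3 -m pendant '[{"slide":[0.07,-0.04,0.03],"twist":[0,0,0],"fingers":0.3},{"slide":[0.13,-0.077,0.1],"twist":[0,0,0],"fingers":0.3},{"slide":[0.13,-0.077,0.2],"twist":[0,0,0],"fingers":0.3},{"slide":[0.13,-0.077,0.29],"twist":[0,0,0],"fingers":0.3},{"slide":[0.13,-0.077,0.35],"twist":[0,0,0],"fingers":0.3},{"slide":[0.13,-0.077,0.38],"twist":[0,0,0],"fingers":0.3},{"slide":[0.13,-0.077,0.38],"twist":[0,0,0],"fingers":0.3}]' 20
python3 - <<'E'
from h import *
s=sensors.read_state();print(s["tcp_pos"],slide([.573,.0175,.102]))
for n in ("wrist","scene"):
    p,d=viewer.capture(n);cv2.imwrite(f"pics/{n}2.png",p[:,:,::-1])
a=cv2.imread("pics/scene2.png")[110:270,150:360];b=cv2.imread("pics/wrist2.png")
a=cv2.resize(a,(394,300));b=cv2.resize(b,(400,300));cv2.imwrite("pics/m2.png",np.hstack([a,b]))
E
```

```text
clock: 2.9
tcp_pos: [0.5744, 0.013, 0.1112]
eef_rot: [[0.973, 0.231, -0.001], [0.231, -0.973, -0.0], [-0.001, -0.0, -1.0]]
ft_force: [0.4, -0.3, 0.2]
finger_gap: 0.652
finger_force: 0.0
[0.57440958 0.01295682 0.11115629] [-0.0006 -0.0095  0.0183]
```

View pics/m2.png

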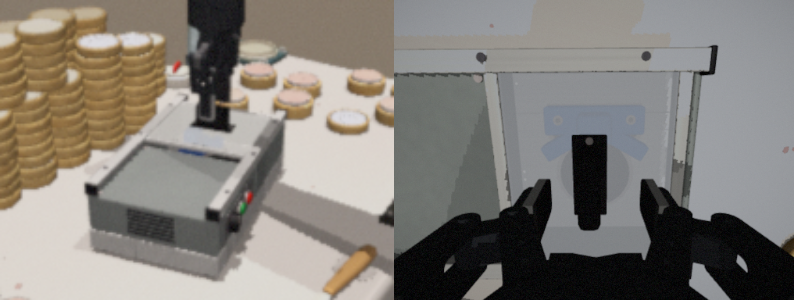

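```bash
python3 -m pendant '[{"slide":[0,-0.009,0.01],"twist":[0,0,0],"fingers":0.3},{"slide":[0,-0.009,0.01],"twist":[0,0,0],"fingers":-0.3},{"slide":[0,-0.009,0.01],"twist":[0,0,0],"fingers":-1},{"slide":[0,-0.009,0.01],"twist":[0,0,0],"fingers":-1},{"slide":[0,-0.009,0.01],"twist":[0,0,0],"fingers":-1},{"slide":[0,-0.009,0.01],"twist":[0,0,0],"fingers":-1},{"slide":[0,-0.009,0.01],"twist":[0,0,0],"fingers":-1},{"slide":[0,-0.009,0.01],"twist":[0,0,0],"fingers":-1}]' 20
```

```text
clock: 4.0
tcp_pos: [0.5741, 0.0181, 0.1068]
eef_rot: [[0.973, 0.232, 0.001], [0.232, -0.973, -0.0], [0.001, 0.0, -1.0]]
ft_force: [-1.2, 0.3, 3.4]
finger_gap: 0.158
finger_force: 23.3
```

```bash
python3 -m pendant '[{"slide":[0,-0.02,0],"twist":[0,0,0],"fingers":-1},{"slide":[0,-0.05,0],"twist":[0,0,0],"fingers":-1},{"slide":[0,-0.08,0],"twist":[0,0,0],"fingers":-1},{"slide":[0,-0.11,0],"twist":[0,0,0],"fingers":-1},{"slide":[0,-0.14,0],"twist":[0,0,0],"fingers":-1},{"slide":[0,-0.17,0],"twist":[0,0,0],"fingers":-1},{"slide":[0,-0.2,0],"twist":[0,0,0],"fingers":-1},{"slide":[0,-0.22,0],"twist":[0,0,0],"fingers":-1},{"slide":[0,-0.22,0],"twist":[0,0,0],"fingers":-1}]' 20
```

```text
clock: 5.12
tcp_pos: [0.5472, 0.1279, 0.1067]
eef_rot: [[0.972, 0.234, -0.001], [0.234, -0.972, 0.002], [-0.0, -0.003, -1.0]]
ft_force: [-2.0, 0.9, 5.9]
finger_gap: 0.16
finger_force: 23.6
```

```bash
python3 -m pendant '[{"slide":[0,-0.01,0],"twist":[0,0,0],"fingers":-1},{"slide":[0,-0.02,0],"twist":[0,0,0],"fingers":-1},{"slide":[0,-0.025,0],"twist":[0,0,0],"fingers":-1},{"slide":[0,-0.025,0],"twist":[0,0,0],"fingers":-1}]' 20
python3 - <<'E'
from station import sensors
s=sensors.read_state();print(s["ft_force"])
E
```

```text
clock: 5.62
tcp_pos: [0.5446, 0.1388, 0.1067]
eef_rot: [[0.973, 0.233, -0.001], [0.233, -0.973, 0.001], [-0.0, -0.001, -1.0]]
ft_force: [-1.2, -1.4, 4.8]
finger_gap: 0.156
finger_force: 23.6
[-1.22458833 -1.38538552  4.84286368]
```

```bash
python3 -m pendant '[{"slide":[0,-0.006,0],"twist":[0,0,0],"fingers":-1},{"slide":[0,-0.012,0],"twist":[0,0,0],"fingers":-1},{"slide":[0,-0.012,0],"twist":[0,0,0],"fingers":-1}]' 20
```

```text
clock: 6.0
tcp_pos: [0.5432, 0.1446, 0.1067]
eef_rot: [[0.973, 0.233, -0.001], [0.233, -0.973, 0.001], [-0.0, -0.001, -1.0]]
ft_force: [-1.9, -1.7, 5.7]
finger_gap: 0.159
finger_force: 23.6
```

```bash
python3 -m pendant '[{"slide":[0,-0.004,0],"twist":[0,0,0],"fingers":-1},{"slide":[0,-0.008,0],"twist":[0,0,0],"fingers":-1},{"slide":[0,-0.008,0],"twist":[0,0,0],"fingers":-1}]' 20
python3 - <<'E'
from h import *
for n in ("wrist","top"):
    p,d=viewer.capture(n);cv2.imwrite(f"pics/{n}3.png",p[:,:,::-1])
b=cv2.imread("pics/wrist3.png");a=cv2.imread("pics/top3.png")[140:260,180:340]
cv2.imwrite("pics/m3.png",np.hstack([cv2.resize(a,(400,300)),cv2.resize(b,(400,300))]))
E
```

```text
clock: 6.38
tcp_pos: [0.543, 0.1453, 0.1067]
eef_rot: [[0.973, 0.231, 0.001], [0.231, -0.973, -0.006], [-0.001, 0.006, -1.0]]
ft_force: [0.0, -9.2, 5.7]
finger_gap: 0.156
finger_force: 24.0
```

View pics/m3.png

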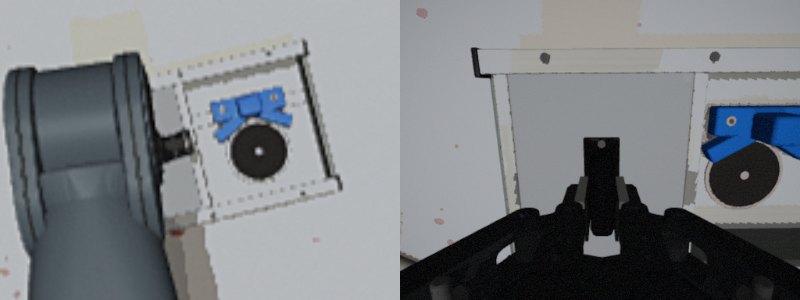

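```bash
python3 -m pendant '[{"slide":[0,0,0],"twist":[0,0,0],"fingers":-0.2},{"slide":[0,0,0],"twist":[0,0,0],"fingers":-0.2},{"slide":[0,0.003,-0.06],"twist":[0,0,0],"fingers":-0.2},{"slide":[0,0.003,-0.18],"twist":[0,0,0],"fingers":0},{"slide":[-0.06,0.1,-0.28],"twist":[0,0,0],"fingers":0},{"slide":[-0.12,0.22,-0.28],"twist":[0,0,0],"fingers":0},{"slide":[-0.12,0.22,-0.28],"twist":[0,0,0],"fingers":0}]' 20
python3 - <<'E'
from h import *
c=viewer.get_calibration("wrist")
p,d=viewer.capture("wrist");cv2.imwrite("pics/w4.png",p[:,:,::-1]);np.save("pics/w4.npy",d)
np.savez("pics/w4c.npz",**c)
cv2.imwrite("pics/w4b.png",cv2.resize(p[:240,100:420,::-1],None,fx=2.5,fy=2.5,interpolation=cv2.INTER_CUBIC))
E
```

```text
clock: 7.35
tcp_pos: [0.51, 0.0246, 0.2473]
eef_rot: [[0.973, 0.229, 0.002], [0.229, -0.973, 0.0], [0.002, 0.0, -1.0]]
ft_force: [-0.1, 0.3, -0.8]
finger_gap: 0.498
finger_force: 0.0
```

View pics/w4b.png

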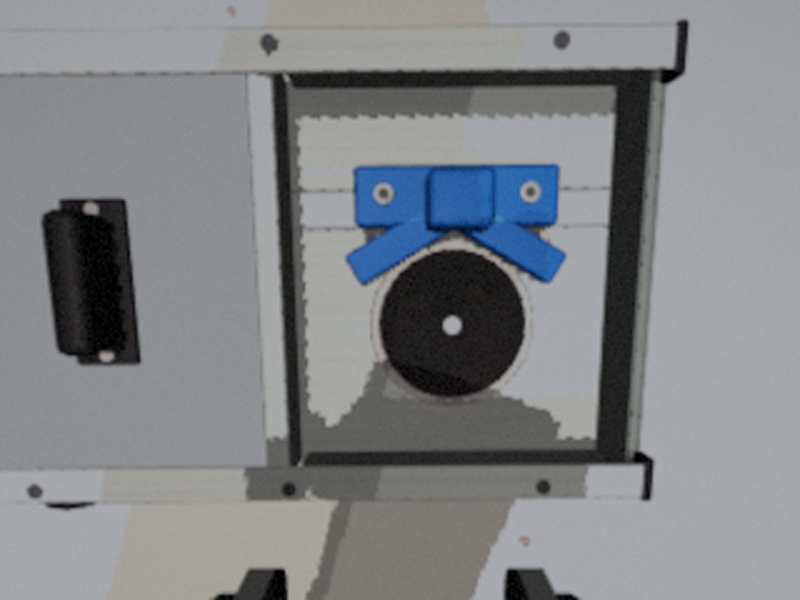

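Run:
```python
from h import *
c=dict(np.load("pics/w4c.npz"));ct=viewer.get_calibration("top")
d=np.load("pics/w4.npy");P=pts(d,c);z=P[...,2]
print("tri",tri([(c,284.8,78.8),(ct,280,181.2)]),"ray w",ray("",284.8,78.8,.083,c),"ray top",ray("top",280,181.2,.083))
m=np.zeros(z.shape,bool);m[60:100,262:310]=1;m&=(z>.076)&(z<.09)&(d>0)
q=P[m];print(m.sum(),q.mean(0),cv2.minAreaRect(q[:,:2].astype(np.float32)*1000))
for a,b in [((250,16),(372,12))]: print(P[a[1],a[0]],P[b[1],b[0]])
l,r=ray("",100+357/2.5,167/2.5,.056,c),ray("",100+557/2.5,166/2.5,.056,c);print("yaw body",np.degrees(np.arctan2((r-l)[0],-(r-l)[1])),np.linalg.norm(r-l))
l,r=ray("",100+0/2.5,74/2.5,.098,c),ray("",100+680/2.5,70/2.5,.098,c);print("yaw rail",np.degrees(np.arctan2((r-l)[0],-(r-l)[1])))
l,r=ray("",100+303/2.5,188/2.5,.034,c),ray("",100+608/2.5,188/2.5,.034,c);print("yaw groove",np.degrees(np.arctan2((r-l)[0],-(r-l)[1])))
```

```text
tri [0.61132125 0.0179472  0.03438728] ray w [0.60656134 0.02087725 0.083     ] ray top [0.60569363 0.01995223 0.083     ]
677 [0.60620454 0.02198978 0.08220756] ((606.3359375, 21.710281372070312), (21.580228805541992, 26.047571182250977), 13.218238830566406)
[0.64702736 0.06327749 0.09806177] [ 0.67350752 -0.03675691  0.09863023]
yaw body 13.49083345755274 0.08103678130750196
yaw rail 13.528172563440242
yaw groove 13.223318664857675
```

Run:
```python
from h import *
print(slide([.606,.0213,.16]),slide([.606,.0213,.060]))
```

```text
[0.186  0.0493 0.1735] [0.186  0.0492 0.3735]
```

```bash
python3 -m pendant '[{"slide":[0.09,0.025,0.02],"twist":[0,0,0],"fingers":0},{"slide":[0.186,0.049,0.06],"twist":[0,0,0],"fingers":0},{"slide":[0.186,0.049,0.16],"twist":[0,0,0],"fingers":0},{"slide":[0.186,0.049,0.24],"twist":[0,0,0],"fingers":0},{"slide":[0.186,0.049,0.28],"twist":[0,0,0],"fingers":0},{"slide":[0.186,0.049,0.28],"twist":[0,0,0],"fingers":0}]'
python3 - <<'E'
from h import *
print(slide([.606,.0213,.060]))
c=viewer.get_calibration("wrist")
p,d=viewer.capture("wrist");P=pts(d,c);z=P[...,2]
m=(z>.076)&(z<.09)&(d>0)&(np.hypot(P[...,0]-.606,P[...,1]-.0213)<.022)
q=P[m];print(m.sum(),q.mean(0),cv2.minAreaRect(q[:,:2].astype(np.float32)*1000))
cv2.imwrite("pics/w5.png",p[:,:,::-1])
E
```

```text
clock: 8.15
tcp_pos: [0.6038, 0.0259, 0.102]
eef_rot: [[0.972, 0.233, -0.008], [0.233, -0.972, 0.002], [-0.007, -0.004, -1.0]]
ft_force: [0.5, -0.3, 0.5]
finger_gap: 0.501
finger_force: 0.0
[0.0028 0.0102 0.0839]
1715 [0.60834624 0.02218235 0.08203272] ((607.2130737304688, 21.891399383544922), (21.916475296020508, 25.74376106262207), 13.813457489013672)
```

View pics/w5.png

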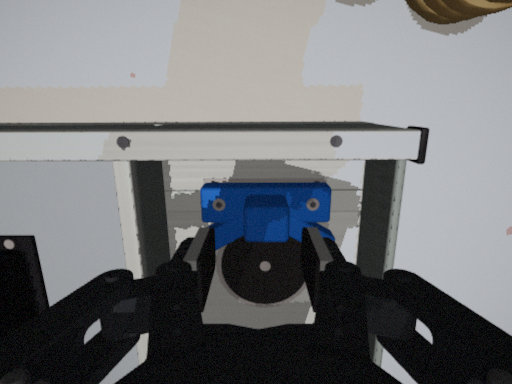

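```bash
python3 -m pendant '[{"slide":[0.004,0.009,0],"twist":[0,0,0],"fingers":0},{"slide":[0.004,0.009,0.04],"twist":[0,0,0],"fingers":0},{"slide":[0.004,0.009,0.07],"twist":[0,0,0],"fingers":0},{"slide":[0.004,0.009,0.083],"twist":[0,0,0],"fingers":0},{"slide":[0.004,0.009,0.083],"twist":[0,0,0],"fingers":-0.2},{"slide":[0.004,0.009,0.083],"twist":[0,0,0],"fingers":-0.3},{"slide":[0.004,0.009,0.083],"twist":[0,0,0],"fingers":-0.3}]'
python3 - <<'E'
from h import *
print(slide([.6068,.0217,.060]))
E
```

```text
clock: 9.07
tcp_pos: [0.6095, 0.0203, 0.0653]
eef_rot: [[0.973, 0.232, 0.0], [0.232, -0.973, 0.001], [0.001, -0.001, -1.0]]
ft_force: [0.5, 1.7, -0.6]
finger_gap: 0.352
finger_force: 0.7
[-0.0047 -0.004   0.0106]
```

```bash
python3 -m pendant '[{"slide":[-0.003,-0.004,0.005],"twist":[0,0,0],"fingers":-0.3},{"slide":[-0.003,-0.004,0.009],"twist":[0,0,0],"fingers":-0.3},{"slide":[-0.003,-0.004,0.009],"twist":[0,0,0],"fingers":-1},{"slide":[-0.003,-0.004,0.009],"twist":[0,0,0],"fingers":-1},{"slide":[-0.003,-0.004,0.009],"twist":[0,0,0],"fingers":-1},{"slide":[-0.003,-0.004,0.009],"twist":[0,0,0],"fingers":-1},{"slide":[-0.003,-0.004,0.009],"twist":[0,0,0],"fingers":-1}]' 100
```

```text
clock: 9.95
tcp_pos: [0.6075, 0.0217, 0.0605]
eef_rot: [[0.973, 0.232, 0.0], [0.232, -0.973, 0.0], [0.0, -0.0, -1.0]]
ft_force: [-1.9, 1.5, 3.4]
finger_gap: 0.285
finger_force: 99.8
```

```bash
cat > rock.py <<'E'
import sys,numpy as np
H0=float(sys.argv[1]);A=float(sys.argv[2]);lift=float(sys.argv[3])
s=np.array([.5,1,1,.5,0,-.5,-1,-1,-.5,0,0]); f=np.array([0,.0,0,.2,.4,.6,.8,.8,.9,1,1])
for a,g in zip(s*A,f*lift):
    H=H0+g;print(f"th {a:.3f} l {g*1e3:.1f}: slide y {H*np.sin(a)/.5:.4f} z {(H0-H*np.cos(a))/.5:.4f} twist {a/2/np.pi:.4f}")
E
python3 rock.py .0365 .12 .003; echo; python3 rock.py .0395 .14 .004
```

```text
th 0.060 l 0.0: slide y 0.0044 z 0.0001 twist 0.0095
th 0.120 l 0.0: slide y 0.0087 z 0.0005 twist 0.0191
th 0.120 l 0.0: slide y 0.0087 z 0.0005 twist 0.0191
th 0.060 l 0.6: slide y 0.0044 z -0.0011 twist 0.0095
th 0.000 l 1.2: slide y 0.0000 z -0.0024 twist 0.0000
th -0.060 l 1.8: slide y -0.0046 z -0.0035 twist -0.0095
th -0.120 l 2.4: slide y -0.0093 z -0.0042 twist -0.0191
th -0.120 l 2.4: slide y -0.0093 z -0.0042 twist -0.0191
th -0.060 l 2.7: slide y -0.0047 z -0.0053 twist -0.0095
th 0.000 l 3.0: slide y 0.0000 z -0.0060 twist 0.0000
th 0.000 l 3.0: slide y 0.0000 z -0.0060 twist 0.0000

th 0.070 l 0.0: slide y 0.0055 z 0.0002 twist 0.0111
th 0.140 l 0.0: slide y 0.0110 z 0.0008 twist 0.0223
th 0.140 l 0.0: slide y 0.0110 z 0.0008 twist 0.0223
th 0.070 l 0.8: slide y 0.0056 z -0.0014 twist 0.0111
th 0.000 l 1.6: slide y 0.0000 z -0.0032 twist 0.0000
th -0.070 l 2.4: slide y -0.0059 z -0.0046 twist -0.0111
th -0.140 l 3.2: slide y -0.0119 z -0.0056 twist -0.0223
th -0.140 l 3.2: slide y -0.0119 z -0.0056 twist -0.0223
th -0.070 l 3.6: slide y -0.0060 z -0.0070 twist -0.0111
th 0.000 l 4.0: slide y 0.0000 z -0.0080 twist 0.0000
th 0.000 l 4.0: slide y 0.0000 z -0.0080 twist 0.0000
```

```bash
python3 -m pendant '[{"slide":[0,0.0044,0.0001],"twist":[0.0095,0,0],"fingers":-1},{"slide":[0,0.0087,0.0005],"twist":[0.0191,0,0],"fingers":-1},{"slide":[0,0.0087,0.0005],"twist":[0.0191,0,0],"fingers":-1}]' 110
python3 - <<'E'
from h import *
s=sensors.read_state();print(s["wrist_torque"],s["ft_force"])
p,d=viewer.capture("top");c=viewer.get_calibration("top");P=pts(d,c);z=P[...,2]
m=(z>.09)&(z<.108)&(d>0);m[:150]=0;m[245:]=0;m[:,:195]=0;m[:,325:]=0
print(z[188,314],m.sum())
E
```

```text
clock: 10.32
tcp_pos: [0.609, 0.016, 0.0621]
eef_rot: [[0.973, 0.228, -0.026], [0.23, -0.966, 0.116], [0.001, -0.119, -0.993]]
ft_force: [-4.4, -0.6, 8.8]
finger_gap: 0.28
finger_force: 110.4
[0.04869592 0.89095227 0.17640594] [-4.43267871 -0.58809082  8.77650365]
0.5456041546014748 3082
```

```bash
python3 -m pendant '[{"slide":[0,-0.0023,-0.0005],"twist":[-0.0048,0,0],"fingers":-1},{"slide":[0,-0.0045,-0.0012],"twist":[-0.0095,0,0],"fingers":-1},{"slide":[0,-0.0068,-0.0019],"twist":[-0.0143,0,0],"fingers":-1},{"slide":[0,-0.009,-0.0026],"twist":[-0.0191,0,0],"fingers":-1},{"slide":[0,-0.009,-0.0026],"twist":[-0.0191,0,0],"fingers":-1}]' 110
python3 - <<'E'
from h import *
s=sensors.read_state();print(s["wrist_torque"],s["tcp_pos"])
E
```

```text
clock: 11.0
tcp_pos: [0.6076, 0.0209, 0.0614]
eef_rot: [[0.973, 0.232, 0.0], [0.232, -0.973, -0.003], [-0.0, 0.003, -1.0]]
ft_force: [1.9, -4.7, -1.4]
finger_gap: 0.279
finger_force: 109.0
[-1.19545588 -0.31786558  0.05079135] [0.60763226 0.02089444 0.06137026]
```

```bash
sed -i 's/^s=.*/s=np.array([.5,1,1,.5,0,-.5,-1,-1,-.5,0,0]); f=np.array([.12,.25,.25,.37,.5,.62,.75,.75,.87,1,1])/' rock.py; python3 rock.py .038 -.13 .0045
```

```text
th -0.065 l 0.5: slide y -0.0050 z -0.0009 twist -0.0103
th -0.130 l 1.1: slide y -0.0101 z -0.0016 twist -0.0207
th -0.130 l 1.1: slide y -0.0101 z -0.0016 twist -0.0207
th -0.065 l 1.7: slide y -0.0052 z -0.0032 twist -0.0103
th -0.000 l 2.2: slide y -0.0000 z -0.0045 twist -0.0000
th 0.065 l 2.8: slide y 0.0053 z -0.0054 twist 0.0103
th 0.130 l 3.4: slide y 0.0107 z -0.0061 twist 0.0207
th 0.130 l 3.4: slide y 0.0107 z -0.0061 twist 0.0207
th 0.065 l 3.9: slide y 0.0054 z -0.0077 twist 0.0103
th -0.000 l 4.5: slide y -0.0000 z -0.0090 twist -0.0000
th -0.000 l 4.5: slide y -0.0000 z -0.0090 twist -0.0000
```

```bash
python3 -m pendant '[{"slide":[0,-0.005,-0.0009],"twist":[-0.0103,0,0],"fingers":-1},{"slide":[0,-0.0101,-0.0016],"twist":[-0.0207,0,0],"fingers":-1},{"slide":[0,-0.0101,-0.0016],"twist":[-0.0207,0,0],"fingers":-1},{"slide":[0,-0.0052,-0.0032],"twist":[-0.0103,0,0],"fingers":-1},{"slide":[0,0,-0.0045],"twist":[0,0,0],"fingers":-1},{"slide":[0,0.0053,-0.0054],"twist":[0.0103,0,0],"fingers":-1},{"slide":[0,0.0107,-0.0061],"twist":[0.0207,0,0],"fingers":-1},{"slide":[0,0.0107,-0.0061],"twist":[0.0207,0,0],"fingers":-1},{"slide":[0,0.0054,-0.0077],"twist":[0.0103,0,0],"fingers":-1},{"slide":[0,0,-0.009],"twist":[0,0,0],"fingers":-1},{"slide":[0,0,-0.009],"twist":[0,0,0],"fingers":-1}]' 110
python3 rock.py .0425 -.15 .005
```

```text
clock: 12.38
tcp_pos: [0.6072, 0.0222, 0.0657]
eef_rot: [[0.972, 0.233, -0.0], [0.233, -0.972, -0.001], [-0.0, 0.001, -1.0]]
ft_force: [1.4, -1.2, -5.8]
finger_gap: 0.277
finger_force: 109.9
th -0.075 l 0.6: slide y -0.0065 z -0.0010 twist -0.0119
th -0.150 l 1.2: slide y -0.0131 z -0.0015 twist -0.0239
th -0.150 l 1.2: slide y -0.0131 z -0.0015 twist -0.0239
th -0.075 l 1.9: slide y -0.0066 z -0.0035 twist -0.0119
th -0.000 l 2.5: slide y -0.0000 z -0.0050 twist -0.0000
th 0.075 l 3.1: slide y 0.0068 z -0.0059 twist 0.0119
th 0.150 l 3.8: slide y 0.0138 z -0.0065 twist 0.0239
th 0.150 l 3.8: slide y 0.0138 z -0.0065 twist 0.0239
th 0.075 l 4.3: slide y 0.0070 z -0.0084 twist 0.0119
th -0.000 l 5.0: slide y -0.0000 z -0.0100 twist -0.0000
th -0.000 l 5.0: slide y -0.0000 z -0.0100 twist -0.0000
```

```bash
cat > chk.py <<'E'
from h import *
c=viewer.get_calibration("wrist");p,d=viewer.capture("wrist");P=pts(d,c);z=P[...,2]
b=(p[...,2].astype(int)>80)&(p[...,0]<60)&(d>0)&(z>.02)&(z<.13)
b[:,:190]&=True
h,e=np.histogram(z[b],bins=np.arange(.04,.13,.002));print([(round(x,3),int(n)) for x,n in zip(e,h) if n>30])
# rail height either side
for u,v in((140,140),(320,140)): print(u,v,P[v,u].round(4))
cv2.imwrite("pics/chk_%.0f.png"%(sensors.read_state()["clock"]*100),p[:,:,::-1])
E
python3 chk.py
```

```text
[(np.float64(0.056), 47), (np.float64(0.058), 689), (np.float64(0.06), 2641), (np.float64(0.062), 40), (np.float64(0.084), 119), (np.float64(0.086), 1698), (np.float64(0.088), 581)]
140 140 [0.6472 0.0822 0.0779]
320 140 [0.6649 0.0097 0.0813]
```

```bash
python3 -m pendant '[{"slide":[0,-0.0065,-0.001],"twist":[-0.0119,0,0],"fingers":-1},{"slide":[0,-0.0131,-0.0015],"twist":[-0.0239,0,0],"fingers":-1},{"slide":[0,-0.0131,-0.0015],"twist":[-0.0239,0,0],"fingers":-1},{"slide":[0,-0.0066,-0.0035],"twist":[-0.0119,0,0],"fingers":-1},{"slide":[0,0,-0.005],"twist":[0,0,0],"fingers":-1},{"slide":[0,0.0068,-0.0059],"twist":[0.0119,0,0],"fingers":-1},{"slide":[0,0.0138,-0.0065],"twist":[0.0239,0,0],"fingers":-1},{"slide":[0,0.0138,-0.0065],"twist":[0.0239,0,0],"fingers":-1},{"slide":[0,0.007,-0.0084],"twist":[0.0119,0,0],"fingers":-1},{"slide":[0,0,-0.01],"twist":[0,0,0],"fingers":-1},{"slide":[0,0,-0.01],"twist":[0,0,0],"fingers":-1}]' 110
python3 rock.py .0475 -.15 .005; python3 chk.py
```

```text
clock: 13.8
tcp_pos: [0.6072, 0.0225, 0.0723]
eef_rot: [[0.972, 0.233, 0.001], [0.233, -0.972, -0.0], [0.001, 0.0, -1.0]]
ft_force: [-0.6, -0.3, 0.0]
finger_gap: 0.28
finger_force: 111.2
th -0.075 l 0.6: slide y -0.0072 z -0.0009 twist -0.0119
th -0.150 l 1.2: slide y -0.0146 z -0.0014 twist -0.0239
th -0.150 l 1.2: slide y -0.0146 z -0.0014 twist -0.0239
th -0.075 l 1.9: slide y -0.0074 z -0.0034 twist -0.0119
th -0.000 l 2.5: slide y -0.0000 z -0.0050 twist -0.0000
th 0.075 l 3.1: slide y 0.0076 z -0.0059 twist 0.0119
th 0.150 l 3.8: slide y 0.0153 z -0.0063 twist 0.0239
th 0.150 l 3.8: slide y 0.0153 z -0.0063 twist 0.0239
th 0.075 l 4.3: slide y 0.0078 z -0.0084 twist 0.0119
th -0.000 l 5.0: slide y -0.0000 z -0.0100 twist -0.0000
th -0.000 l 5.0: slide y -0.0000 z -0.0100 twist -0.0000
[(np.float64(0.064), 305), (np.float64(0.066), 2720), (np.float64(0.068), 327), (np.float64(0.09), 61), (np.float64(0.092), 989), (np.float64(0.094), 1342)]
140 140 [0.6467 0.0834 0.0818]
320 140 [0.6649 0.0099 0.0877]
```

```bash
python3 -m pendant '[{"slide":[0,-0.0072,-0.0009],"twist":[-0.0119,0,0],"fingers":-1},{"slide":[0,-0.0146,-0.0014],"twist":[-0.0239,0,0],"fingers":-1},{"slide":[0,-0.0146,-0.0014],"twist":[-0.0239,0,0],"fingers":-1},{"slide":[0,-0.0074,-0.0034],"twist":[-0.0119,0,0],"fingers":-1},{"slide":[0,0,-0.005],"twist":[0,0,0],"fingers":-1},{"slide":[0,0.0076,-0.0059],"twist":[0.0119,0,0],"fingers":-1},{"slide":[0,0.0153,-0.0063],"twist":[0.0239,0,0],"fingers":-1},{"slide":[0,0.0153,-0.0063],"twist":[0.0239,0,0],"fingers":-1},{"slide":[0,0.0078,-0.0084],"twist":[0.0119,0,0],"fingers":-1},{"slide":[0,0,-0.01],"twist":[0,0,0],"fingers":-1},{"slide":[0,0,-0.01],"twist":[0,0,0],"fingers":-1}]' 110
python3 chk.py
```

```text
clock: 15.22
tcp_pos: [0.6071, 0.0234, 0.0768]
eef_rot: [[0.972, 0.234, 0.0], [0.234, -0.972, 0.001], [0.001, -0.001, -1.0]]
ft_force: [-0.2, 0.5, -1.4]
finger_gap: 0.277
finger_force: 111.1
[(np.float64(0.068), 125), (np.float64(0.07), 2183), (np.float64(0.072), 1028), (np.float64(0.096), 439), (np.float64(0.098), 1892), (np.float64(0.1), 33)]
140 140 [0.6466 0.0843 0.0865]
320 140 [0.6648 0.0102 0.0895]
```

```bash
python3 -m pendant '[{"slide":[0,0,-0.004],"twist":[0,0,0],"fingers":-1},{"slide":[0,0,-0.01],"twist":[0,0,0],"fingers":-1},{"slide":[0,0,-0.018],"twist":[0,0,0],"fingers":-1},{"slide":[0,0,-0.027],"twist":[0,0,0],"fingers":-1},{"slide":[0,0,-0.036],"twist":[0,0,0],"fingers":-1},{"slide":[0,0,-0.045],"twist":[0,0,0],"fingers":-1},{"slide":[0,0,-0.05],"twist":[0,0,0],"fingers":-1},{"slide":[0,0,-0.05],"twist":[0,0,0],"fingers":-1},{"slide":[0,0,-0.05],"twist":[0,0,0],"fingers":-1},{"slide":[0,0,-0.05],"twist":[0,0,0],"fingers":-1}]' 110
python3 chk.py
python3 - <<'E'
from h import *
w,_=viewer.capture("wrist");s,_=viewer.capture("scene")
a=cv2.resize(s[110:270,150:360,::-1],(394,300));b=cv2.resize(w[...,::-1],(400,300));cv2.imwrite("pics/m6.png",np.hstack([a,b]))
E
```

```text
clock: 16.52
tcp_pos: [0.6073, 0.0216, 0.1011]
eef_rot: [[0.973, 0.232, -0.001], [0.232, -0.973, 0.0], [-0.001, -0.0, -1.0]]
ft_force: [-0.7, 0.3, -0.9]
finger_gap: 0.28
finger_force: 111.1
[(np.float64(0.092), 55), (np.float64(0.094), 1646), (np.float64(0.096), 1568), (np.float64(0.12), 223), (np.float64(0.122), 2003), (np.float64(0.124), 102)]
140 140 [0.6446 0.0866 0.0983]
320 140 [0.6641 0.0049 0.0983]
```

View pics/m6.png

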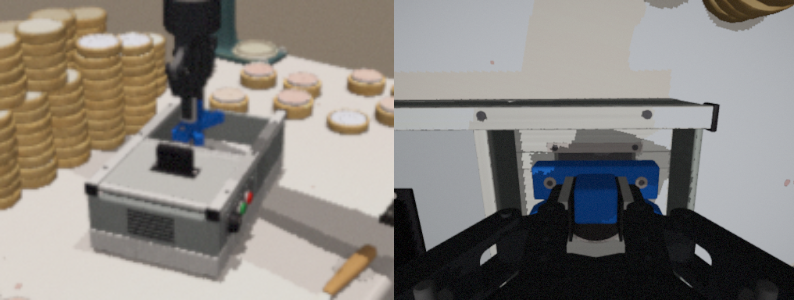

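The block is held upright. Its body top is at 0.095 m, 40 mm above where it sat, which puts about 18 mm of daylight under the tongue. The picture shows the guard open (handle at px 175,158, left half) and the slot visible at px (595,152). The turner is flat, with its rail at 0.098 m.

```bash
python3 -c "
from station import order
print(order.finish_job())"
```

```text
the job is handed in; nothing more can be done
None
```

The V-block is out: it was rocked loose and is held upright about 18 mm above its slot, with the guard fully open and the turner flat on the bench. The job is handed in, but no verdict came back.

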